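# Tape a half-carved stone and lock the reading

### The arm

A 6-joint arm with a two-finger parallel gripper is mounted at the origin on the work surface. World frame = base frame: x ahead of the robot, y to its left, z up, the work surface at z = 0. Lengths are in mm, angles in degrees, forces in N, time in s.
With the tool pointing down it reaches from about 325 to 875 mm from the base axis. Payload 4.4 kg.
Tool frame: the origin (TCP) lies at the very end of the fingers, on their centre line; the grasp point (between the pads) lies 19 mm behind it (arm.hold_point_z is the distance from the TCP to the grasp point, in mm); z points along the fingers, y is the line along which they close (so a half turn about z gives the same grasp; the last joint's range is limited). The gripper opens to 85 mm and grips with 20 to 120 N. Pads are 22 mm wide; open, the fingers measure 114 mm over their backs; the gripper's body (76 mm by 85 mm) begins 54 mm behind the grasp point. The pads swing forward as they close: fully open they stand 13 mm farther back than shut.
Start: joints at [66.549, 11.837, 88.321, -0, 79.842, -8.623], TCP at [147.164, 555.851, 206.482] pointing down, gripper open.
Joint ranges: [-156.59, 156.59], [-49.26, 127.26], [12.9, 141.05], [-63.56, 243.56], [4.71, 150.69], [-161.64, 161.64]. Speed limits (degrees/s): [159.86, 159.86, 180, 180, 180, 180].

### API

Orientations are given as [roll, pitch, yaw] about the fixed x, y, z axes, in that order (R = Rz(yaw) Ry(pitch) Rx(roll)).
In Python, from station import arm, viewer gives the robot as it stands.
- The arm moves only by the tool drive_tool, never from a script. Its argument "rows" is a list of rows, each a list of 2 entries, a list of its own where there are three numbers: the shift along the world's x, y, z as a fraction of full scale, then the turn, a rotation vector about the world's x, y, z as a fraction of full scale. In form: [[[tx, ty, tz], [ax, ay, az]], ...]. A call has 1 to 5 rows; each row is the pose to reach, as a shift and turn from the pose commanded when the call began; what a row does not reach only later rows make up. Full scale, the value 1, is 0.8 m for a shift and pi/2 rad for a turn. A row lasts 1/12 s, in which the tool goes at most 41.7 mm and 7.16 degrees, less where a joint would pass 70% of its speed; a pose out of reach is approached as far as the arm can. A call with a number of a shift or a turn outside -1 to 1 is refused whole. A call with a gripper value outside its range is refused whole. "grip" is the finger opening in mm, from 0 to 85.4, set as the call begins (left out, the last holds). The fingers move at their own pace and stop on an object; the grip force is fixed at half the most. Time passes only in rows, so rows that repeat a pose let the fingers close. It gives the time, the measured TCP pose, the force, the opening and the grip force at its end, in the units of the state.
- arm.read_state(): the state, without advancing time (a new reading comes with each control period).
- viewer.read_camera(name): name is "side" or "top" or "wrist"; returns the picture (420x560x3 uint8, red, green, blue); there is no depth.
- viewer.camera_info(name): a dict with "vertical_fov" (degrees; the focal length in pixels is half the picture's height over the tangent of half this angle, whatever the lens; pixels are square), "cx", "cy" (the principal point, pixels), "extrinsics" (4x4, takes a point from world to camera coordinates). Camera axes: x right, y down, z forward; pixel columns grow to the right and rows downward; lengths in mm; the calibration is good to about 2 mm. A picture is of the moment at which its call begins: read the wrist's pose just before it. camera_info takes no time and is no camera call; for the wrist camera it gives the pose at the moment of the call.
- arm.close_job(): hands the job in; it is judged then, once.
The state is a dict: "clock": time; "joint_pos": joint angles; "joint_vel": joint speeds; "joint_efforts": joint torques, N m; "tool_pos": TCP position; "ee_rot": TCP orientation; "ft_force": force on the tool from outside, world axes, zero at the start; "wrist_torque": the same for the moment, N m; "finger_gap": finger opening in mm; "grasp_force": force on a finger pad.
Only numpy, scipy, OpenCV 4.12 (cv2) and the standard library are available. Lean on these libraries where they do the work, as an engineer would, in place of code of your own. Each camera call takes 0.05 s, during which the arm holds its last target. There are 200 camera calls.

### The job

Measure the stone from the blue line under the tape's mouth to its blue-ticked end: draw the sprung tape out along the stone, catch its steel hook over that end and ease it back until the hook bears on the end face, keeping hold so that the blade never snaps back. Then push the red thumb lock on the tape right down so that the reading is kept, and leave the tape hooked and locked. Leave the tools and materials lying around the stone where they are.

Things in the scene. Friction and masses are not known exactly. Their poses are not given: they have to be found in the camera images.
- stone: White limestone block, 480 x 120 x 45 mm, fixed on two battens, flat top 65 mm above the bench. Origin on the bench; +x runs along it to the end to be measured (blue crayon arrow), z up. It spans x -280 to +200, y -60 to +60 mm; the measured end face is at x = +200 mm, square and upright.
- tape_case: Orange and black tape measure clamped on the stone's top, butted against a carved white figure (85 mm high, x -75 to -240). Origin on the stone's top, on the blue line under the mouth; +x is the way the blade comes out (along the stone within 3 degrees). Case x -74 to 0 mm, 38 wide, 62 high, front sloping back above a 27 mm nose. Blue G-clamp at x -60 to -16, y -78 to -41 mm, 66 mm high.
- hook_corner (a point): Inside corner of the steel end hook: blade underside meets the hook's case-side face, mid-width; +x out along the blade, z up. Hook plate 28 mm wide (y), x 0 to +3 mm, from 12 below to 16 mm above this point. Black rubber bumper behind it, x -18 to 0, 28 mm wide, 2 to 16 mm above: grip this. Yellow blade 25 mm wide. At home the corner is 24 mm ahead of the mouth, 17 above the stone.
- stone_edge (a point): Middle of the top edge of the stone's measured end (top face meets end face), frame parallel to the stone's: +x points out of the end face, z up. When the tape is hooked, the hook corner sits on this edge, anywhere along its width.
- tape (a joint): How far the blade is drawn out from home, m, 0 to 0.225. A spring winds it in with 3.5 N at home, 4.6 N far out: let go unlocked and unhooked it runs home. To reach the stone's end it needs 0.13 to 0.21. Drawn out, it can tilt at the mouth (up 0.35, down 0.2, sideways 0.12 rad) and droops until the hook drags on the stone.
- lock (a joint): Travel of the red thumb lock, m: 0 up (off), about 0.009 right down, where it clamps the blade. It moves straight down only and stays where it is left; pushing takes 5 N, and 8 to 15 N at the bottom makes sure.
- lock_top (a point): Middle of the upper face of the red thumb lock, a pad 18 mm (along the blade) x 24 mm on a stem, 12 mm behind the mouth. Its top is 76 mm above the stone when up (14 mm higher than the case), about 67 mm when down. Press it straight down from above.
- chisel: Loose steel stone chisel, 185 mm long, 20 mm wide, 13 mm thick, lying on the bench beside the stone on the robot's side. Origin under its middle, x along it. Not part of the job.
- masking_roll: Loose roll of cream masking tape, 90 mm across, 30 mm high, lying flat beyond the stone. Origin under its middle. Not part of the job.
- hammer: Loose club hammer lying on the bench to the right, head 42 x 100 x 42 mm at the origin, wooden handle along -x to 210 mm. Not part of the job.
- paint_bottle: Loose blue paint bottle, 54 mm across, 140 mm high, standing to the left. Origin under its middle. Not part of the job.

How it is judged:
By the outcome, as a careful person would: the job done as asked, in the order asked, and still so for the second after the job is handed in, with the robot touching nothing.
It also fails if it takes over 42 s, if anything falls off the work surface, if the arm or the gripper's body presses on something with over 40 N, if the wrist force passes 120 N, or if a joint passes its speed limit or range.

## Working session

There is one attempt and no reset: what is moved stays moved. The work goes in short steps, Python scripts to look and compute and a tool call to move; the robot and the scene stay as the last step left them, time stands still between calls to the robot, and variables do not carry over. Pictures are saved under pics/ and viewed, at most 10 in all, crops included, and the job is handed in when it is done.

Besides the shell and the picture viewer there is one more tool, called after "Call:" in YAML: its name, and indented under it one key for each argument. drive_tool: Moves the arm, as the interface text tells. Shift numbers are shares of 0.8 m and turn numbers shares of pi/2 rad, none past 1 either way. Its arguments: {"type":"object","properties":{"rows":{"type":"array","items":{"type":"array"}},"grip":{"type":"number"}},"required":["rows"]}

```bash
ls; mkdir -p pics
cat > h.py <<'E'
import numpy as np, cv2
from station import arm, viewer
def K(n):
    i=viewer.camera_info(n); f=210/np.tan(np.radians(i["vertical_fov"])/2)
    return f,i["cx"],i["cy"],np.array(i["extrinsics"])
def ray(n,u,v,k=None):
    f,cx,cy,E=k or K(n); R=E[:3,:3]; o=-R.T@E[:3,3]
    d=R.T@np.array([(u-cx)/f,(v-cy)/f,1]); return o,d/np.linalg.norm(d)
def onz(n,u,v,z,k=None):
    o,d=ray(n,u,v,k); return o+d*(z-o[2])/d[2]
def tri(r1,r2):
    (a,d),(b,e)=r1,r2
    s=np.linalg.lstsq(np.c_[d,-e],b-a,rcond=None)[0]
    p,q=a+s[0]*d,b+s[1]*e; return (p+q)/2,np.linalg.norm(p-q)
def proj(n,p,k=None):
    f,cx,cy,E=k or K(n); c=E[:3,:3]@p+E[:3,3]; return f*c[0]/c[2]+cx,f*c[1]/c[2]+cy
E
python3 - <<'E'
from h import *
a=[]
for n in("top","side","wrist"):
    k=K(n); im=viewer.read_camera(n); np.save(f"{n}0.npy",im)
    cv2.imwrite(f"pics/{n}0.png",im[...,::-1]); print(n,k[0],k[1],k[2],k[3].round(3).tolist())
print(arm.read_state(),arm.hold_point_z)
E
```

```text
pics
top 442.3779003198838 280.20418735015505 212.17087798565248 [[-0.015, -1.0, -0.023, -36.527], [-0.992, 0.018, -0.124, 573.608], [0.125, 0.021, -0.992, 1355.915], [0.0, 0.0, 0.0, 1.0]]
side 496.6051348717489 264.2001608014199 211.56830079252035 [[0.779, -0.627, -0.007, -469.044], [-0.478, -0.586, -0.654, 323.753], [0.406, 0.513, -0.756, 1330.988], [0.0, 0.0, 0.0, 1.0]]
wrist 359.4689930601817 269.0502587056917 206.8645916321392 [[0.258, 0.966, -0.001, -574.422], [0.931, -0.248, 0.268, -34.325], [0.258, -0.07, -0.964, 377.648], [0.0, 0.0, 0.0, 1.0]]
{'clock': 0.15, 'joint_pos': array([ 6.65493298e+01,  1.18750551e+01,  8.83866103e+01,  7.13767327e-04,
        7.98420284e+01, -8.62159350e+00]), 'joint_vel': array([-0.00733448, -0.07817207, -0.10965071, -0.06787676,  0.08049487,
       -0.00192083]), 'joint_efforts': array([-4.96114917e-04, -3.83516407e+01, -2.92036146e+01, -3.81915197e-04,
        6.65821892e-03, -7.67704620e-06]), 'tool_pos': array([146.90025747, 555.26001664, 205.56744545]), 'ee_rot': array([-1.79897583e+02, -1.62389206e-02,  1.65170782e+02]), 'ft_force': array([ 0.33836306, -0.04305565,  0.1600489 ]), 'wrist_torque': array([0.02795354, 0.04775197, 0.00406903]), 'grasp_force': 0.0, 'finger_gap': 85.56115588577049} 18.700000000000003
```

View pics/top0.png

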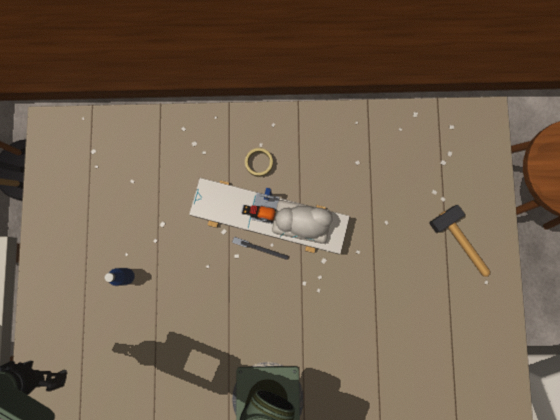

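View pics/side0.png

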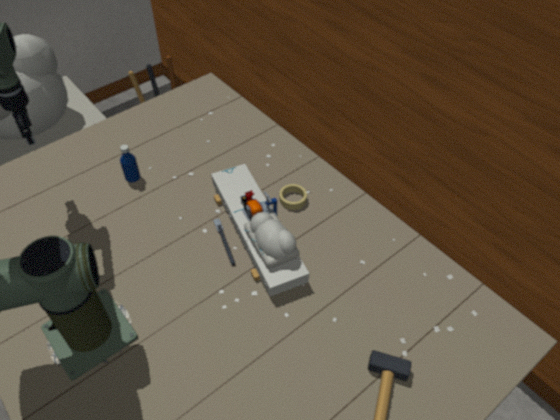

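View pics/wrist0.png

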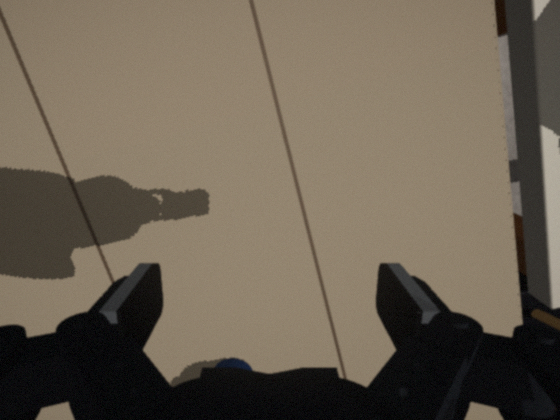

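The side and top views agree: the stone's blue-ticked end is on the left (top about (194,196)). The orange tape is near (262,213), with its dark hook block near (246,210). I'll get a coarse pose from these, then refine it with the wrist camera.

Run:
```python
from h import *
T=np.load("top0.npy");S=np.load("side0.npy")
for n,im,box in(("top",T,(170,160,370,270)),("side",S,(200,150,320,310))):
    x0,y0,x1,y1=box; hsv=cv2.cvtColor(im,cv2.COLOR_RGB2HSV)[y0:y1,x0:x1]
    m=((hsv[...,1]<45)&(hsv[...,2]>120)).astype(np.uint8)
    m=cv2.morphologyEx(m,cv2.MORPH_OPEN,np.ones((3,3)))
    c=max(cv2.findContours(m,0,2)[0],key=cv2.contourArea)
    print(n,[(int(p[0]+x0),int(p[1]+y0)) for p in cv2.approxPolyDP(c,4,True)[:,0]],(cv2.boxPoints(cv2.minAreaRect(c))+[x0,y0]).round(1).tolist())
    o=((hsv[...,1]>200)&(hsv[...,0]<14)&(hsv[...,2]>120)); v,u=np.nonzero(o); print('orange/red',u.mean()+x0,v.mean()+y0,len(u))
    if n=="top":
        B=cv2.boxPoints(cv2.minAreaRect(c))+[x0,y0]
        for p in B: print(onz("top",*p,65).round(0))
        print('tape',onz("top",u.mean()+x0,v.mean()+y0,110).round(0))
o=-np.array(K("wrist")[3])[:3,:3].T@np.array(K("wrist")[3])[:3,3]; print('wristcam',o)
crop=[cv2.resize(T[165:265,180:360],None,fx=4,fy=4,interpolation=2)[:,:,::-1]]
cv2.imwrite("pics/c1.png",crop[0])
```

```text
top [(199, 178), (199, 199), (192, 203), (191, 215), (340, 252), (347, 215), (337, 213), (340, 221), (327, 243), (322, 242), (325, 235), (314, 241), (300, 239), (324, 228), (329, 220), (326, 211), (297, 207), (285, 199), (268, 202), (258, 192)] [[188.4, 215.2], [198.4, 176.6], [349.4, 215.6], [339.4, 254.2]]
orange/red 265.4666666666667 212.37333333333333 150
[565. 237.  65.]
[686. 207.  65.]
[ 555. -258.   65.]
[ 438. -224.   65.]
tape [564.  -4. 110.]
side [(211, 172), (269, 287), (309, 273), (303, 261), (297, 270), (271, 273), (246, 229), (252, 239), (256, 234), (272, 250), (292, 244), (292, 233), (274, 214), (257, 213), (251, 221), (246, 217), (241, 195), (251, 189), (253, 198), (265, 201), (246, 163)] [[208.9, 173.1], [249.5, 151.8], [312.1, 271.4], [271.5, 292.6]]
orange/red 253.55 204.3 20
wristcam [ 82.55306654 573.10609708 372.37893049]
```

View pics/c1.png

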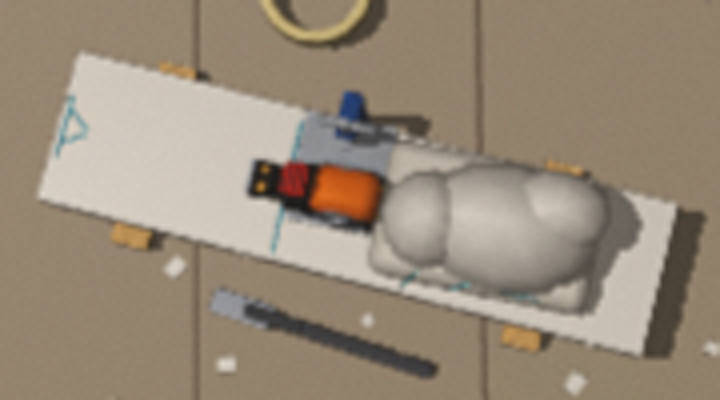

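The crop shows the blue arrow and tick at the left end, the clamp on the far side, and the lock and hook ahead of the case. The stone measures 480 x 123 mm at yaw about 74.4°, which matches the text. Next I'll move the wrist camera over it.

Call:
drive_tool:
  rows:
    - [[0.034, -0.036, 0.004], [0, 0, -0.062]]
    - [[0.068, -0.072, 0.008], [0, 0, -0.125]]
    - [[0.103, -0.108, 0.012], [0, 0, -0.187]]
    - [[0.137, -0.143, 0.017], [0, 0, -0.25]]

```text
clock: 0.48
tool_pos: [257.1, 439.8, 219.6]
ee_rot: [-179.9, 0.0, 142.5]
ft_force: [1.3, 0.5, 0.2]
finger_gap: 85.6
grasp_force: 0.0
```

Call:
drive_tool:
  rows:
    - [[0.034, -0.036, 0.004], [0, 0, -0.062]]
    - [[0.068, -0.072, 0.008], [0, 0, -0.125]]
    - [[0.103, -0.108, 0.012], [0, 0, -0.187]]
    - [[0.137, -0.143, 0.017], [0, 0, -0.25]]

```text
clock: 0.82
tool_pos: [367.1, 325.2, 233.5]
ee_rot: [-180.0, 0.0, 119.9]
ft_force: [0.6, -0.0, 0.3]
finger_gap: 85.6
grasp_force: 0.0
```

Call:
drive_tool:
  rows:
    - [[0.034, -0.036, 0.004], [0, 0, -0.062]]
    - [[0.068, -0.072, 0.008], [0, 0, -0.125]]
    - [[0.103, -0.108, 0.012], [0, 0, -0.187]]
    - [[0.137, -0.143, 0.017], [0, 0, -0.25]]

```text
clock: 1.15
tool_pos: [476.7, 210.8, 247.1]
ee_rot: [-180.0, -0.0, 97.4]
ft_force: [0.5, 0.3, -0.5]
finger_gap: 85.3
grasp_force: 0.0
```

Call:
drive_tool:
  rows:
    - [[0.034, -0.036, 0.004], [0, 0, -0.062]]
    - [[0.068, -0.072, 0.008], [0, 0, -0.125]]
    - [[0.103, -0.108, 0.012], [0, 0, -0.187]]
    - [[0.137, -0.143, 0.017], [0, 0, -0.25]]
    - [[0.137, -0.143, 0.017], [0, 0, -0.25]]

```text
clock: 1.57
tool_pos: [589.9, 92.3, 260.8]
ee_rot: [179.8, 0.1, 74.6]
ft_force: [-0.5, -0.1, -0.7]
finger_gap: 85.1
grasp_force: 0.0
```

Run:
```python
from h import *
import pickle
s=arm.read_state(); k=K("wrist"); im=viewer.read_camera("wrist")
pickle.dump((im,k),open("w1.pkl","wb")); cv2.imwrite("pics/w1.png",im[...,::-1])
print(s['clock'],s['tool_pos'].round(1),s['ee_rot'].round(2),s['joint_vel'].round(1),s['joint_pos'].round(1))
```

```text
1.5667 [589.9  92.3 260.8] [1.7979e+02 1.3000e-01 7.4630e+01] [ 4.  -2.6  4.2  4.1  2.8 -3. ] [ 0.7 12.4 81.3 -0.2 86.2 16.1]
```

View pics/w1.png

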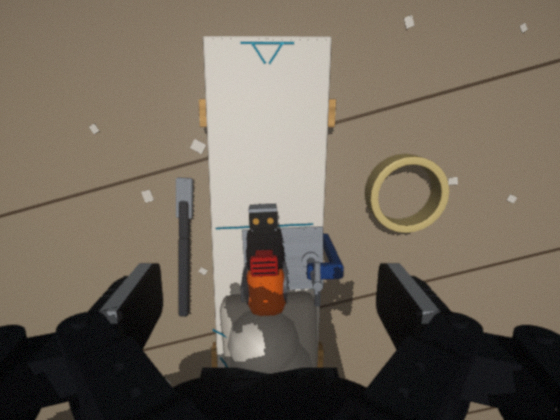

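The wrist view shows the stone's end edge from (204,38) to (330,38) and the blue line from (216,228) to (313,224). The hook and bumper are at (263,205–235), the red pad near (264,262), and the clamp lies to the right. Locating these features properly now.

```bash
cat > m.py <<'E'
from h import *
import pickle
def cen(m,box):
    x0,y0,x1,y1=box; v,u=np.nonzero(m[y0:y1,x0:x1]); 
    return u.mean()+x0,v.mean()+y0,len(u),u.min()+x0,u.max()+x0,v.min()+y0,v.max()+y0
def masks(im):
    h=cv2.cvtColor(im,cv2.COLOR_RGB2HSV); H,S,V=h[...,0],h[...,1],h[...,2]
    return dict(red=((H<6)|(H>174))&(S>170)&(V>60), dots=(H>14)&(H<30)&(S>140)&(V>110), blue=(H>85)&(H<105)&(S>90)&(V>70))
E
python3 - <<'E'
from m import *
im,k=pickle.load(open("w1.pkl","rb")); M=masks(im)
for n,box,z in(("red",(230,230,300,290),141),("dots",(240,195,290,235),98)):
    c=cen(M[n],box); print(n,np.round(c,1),onz(0,c[0],c[1],z,k).round(1))
P=lambda u,v,z:onz(0,u,v,z,k).round(1)
a,b=P(204.5,37.5,65),P(330.5,37.5,65); print('end',a,b,np.linalg.norm(a-b),np.degrees(np.arctan2(*(b-a)[:2][::-1]))+90)
v,u=np.nonzero(M["blue"][218:235,212:318]); print('line',P(u.min()+212,v[u==u.min()].mean()+218,65),P(u.max()+212,v[u==u.max()].mean()+218,65))
cv2.imwrite("pics/c2.png",cv2.resize(im[190:310,210:350],None,fx=5,fy=5,interpolation=2)[...,::-1])
E
```

```text
red [263.8 263.7 531.  250.  277.  250.  275. ] [570.1  33.  141. ]
dots [263.  220.7  55.  253.  272.  218.  223. ] [575.8  57.6  98. ]
end [568.6 233.1  65. ] [681.  202.1  65. ] 116.59656941780061 74.58110563185153
line [523.2  52.8  65. ] [619.6  30.6  65. ]
```

View pics/c2.png

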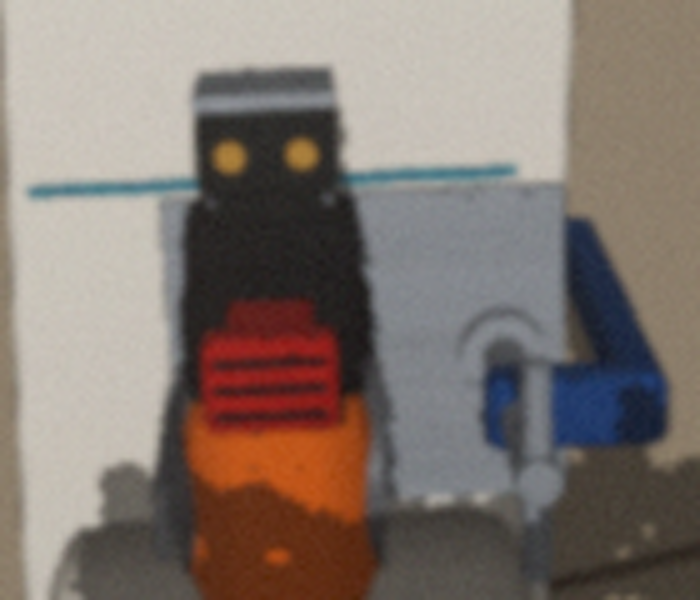

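The crop shows the hook's bright top strip, two yellow dots on the bumper, the red lock pad and the clamp on the right. Now a second, lower wrist view once the arm has settled.

Call:
drive_tool:
  rows:
    - [[-0.009, -0.022, -0.05], [0, 0, 0]]
    - [[-0.017, -0.043, -0.1], [0, 0, 0]]
    - [[-0.017, -0.043, -0.1], [0, 0, 0]]
    - [[-0.017, -0.043, -0.1], [0, 0, 0]]
    - [[-0.017, -0.043, -0.1], [0, 0, 0]]

```text
clock: 2.03
tool_pos: [572.3, 65.0, 181.9]
ee_rot: [179.9, -0.1, 75.2]
ft_force: [0.1, 0.1, 0.5]
finger_gap: 85.2
grasp_force: 0.0
```

Run:
```python
from m import *
s=arm.read_state(); k=K("wrist"); im=viewer.read_camera("wrist")
pickle.dump((im,k),open("w2.pkl","wb"))
print(s['clock'],s['tool_pos'].round(1),s['ee_rot'].round(2),s['joint_vel'].round(1))
im1,k1=pickle.load(open("w1.pkl","rb")); m1,m2=masks(im1),masks(im)
def two(u1,v1,u2,v2): 
    p,g=tri(ray(0,u1,v1,k1),ray(0,u2,v2,k)); return p.round(1),round(g,1)
d1=cen(m1["dots"],(240,195,290,235)); r1=cen(m1["red"],(230,230,300,290))
d2=cen(m2["dots"],(200,100,330,290)); r2=cen(m2["red"],(200,150,330,365))
print(d2,r2); print('dots',two(*d1[:2],*d2[:2])); print('red',two(*r1[:2],*r2[:2]))
v,u=np.nonzero(m2["blue"][100:300,150:400]);print('blue2',u.min()+150,u.max()+150,v.min()+100,v.max()+100)
cv2.imwrite("pics/w2.png",im[...,::-1])
# stone end edge subpixel in w1: gradients
g=cv2.cvtColor(im1,cv2.COLOR_RGB2HSV)[...,1].astype(float)
for r in(60,80,140,180):
    row=g[r]; w=np.nonzero(row<50)[0]; w=w[(w>180)&(w<360)]; print(r,w.min(),w.max(),[onz(0,x,r,65,k1).round(1).tolist() for x in(w.min()-.5,w.max()+.5)])
for c in(215,320): w=np.nonzero(g[:120,c]<50)[0]; print(c,w.min())
```

```text
2.0333 [572.3  65.  181.9] [ 1.7995e+02 -6.0000e-02  7.5230e+01] [ 0.4 -1.3 -3.5 -0.2 -0.4 -0.1]
(np.float64(274.5242718446602), np.float64(213.70873786407768), 103, np.int64(261), np.int64(288), np.int64(210), np.int64(218)) (np.float64(276.79158699808795), np.float64(270.7227533460803), 1046, np.int64(258), np.int64(296), np.int64(252), np.int64(287))
dots (array([575. ,  55.4,  90.7]), np.float64(0.1))
red (array([568.9,  28.9, 131.4]), np.float64(0.3))
blue2 214 336 219 224
60 203 330 [[560.8, 215.2, 65.0], [676.7, 183.1, 65.0]]
80 204 329 [[556.1, 198.0, 65.0], [671.8, 166.0, 65.0]]
140 193 327 [[527.8, 147.4, 65.0], [657.3, 111.5, 65.0]]
180 181 325 [[503.0, 112.3, 65.0], [646.2, 72.5, 65.0]]
215 35
320 36
```

View pics/w2.png

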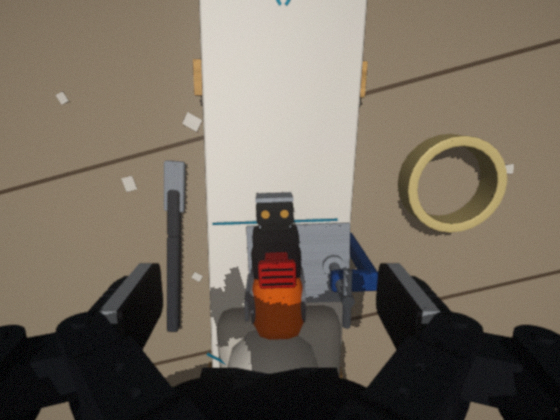

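The lower view shows the hook and dots at (274,213), the red pad at (277,271) and the line at row about 221. The triangulated heights are 7–10 mm low and the stone's width reads 3% small. That points to lens distortion, so I'll check it on the stone's straight edges and known width.

Run:
```python
from m import *
print({n:{a:b for a,b in viewer.camera_info(n).items() if a!='extrinsics'} for n in("wrist","top")})
for f,cols in(("w1.pkl",(207,327)),("w2.pkl",(205,358))):
    im,k=pickle.load(open(f,"rb")); g=cv2.GaussianBlur(im[...,2],(3,3),0).astype(float)
    for r in range(45,225,15):
        e=[]
        for s,lo,hi in((1,195,225),(-1,310,372)):
            d=s*np.diff(g[r,lo:hi]); i=int(d.argmax()); 
            w=d[max(i-2,0):i+3].clip(0); e.append(lo+.5+(w*np.arange(max(i-2,0),max(i-2,0)+len(w))).sum()/w.sum())
        p,q=[onz(0,x,r,65,k) for x in e]; print(f,r,np.round(e,1),round(np.linalg.norm(p-q)*np.cos(np.radians(0)),1),p[:2].round(1),q[:2].round(1))
```

```text
{'wrist': {'vertical_fov': 60.58652054688825, 'cx': 269.0502587056917, 'cy': 206.8645916321392}, 'top': {'vertical_fov': 50.78806276876556, 'cx': 280.20418735015505, 'cy': 212.17087798565248}}
w1.pkl 45 [203.4 330.2] 117.9 [565.7 227.3] [679.3 195.9]
w1.pkl 60 [204.3 329.6] 117.7 [562.4 214.7] [675.8 183.3]
w1.pkl 75 [204.5 328.6] 117.9 [558.4 202.1] [672.  170.6]
w1.pkl 90 [205.5 328.2] 117.8 [555.  188.9] [668.6 157.5]
w1.pkl 105 [205.8 327.8] 118.3 [551.1 175.7] [665.1 144.1]
w1.pkl 120 [206.4 326.8] 118.1 [547.1 162.1] [661.  130.5]
w1.pkl 135 [207.5 326.3] 117.8 [543.7 148. ] [657.2 116.6]
w1.pkl 150 [208.2 325.7] 117.7 [539.8 133.8] [653.3 102.3]
w1.pkl 165 [208.5 324.7] 117.8 [535.4 119.3] [648.9  87.8]
w1.pkl 180 [209.4 324.3] 117.8 [531.5 104.4] [645.   72.8]
w1.pkl 195 [210.  323.7] 117.9 [527.2  89.2] [640.8  57.6]
w1.pkl 210 [210.4 322.8] 117.9 [522.6  73.6] [636.2  42. ]
w2.pkl 45 [200.8 362.6] 117.8 [554.  185.8] [667.9 155.5]
w2.pkl 60 [201.5 361.6] 117.9 [551.4 175.9] [665.3 145.7]
w2.pkl 75 [201.8 360.7] 118.2 [548.4 166. ] [662.7 135.6]
w2.pkl 90 [202.4 359.5] 118.1 [545.6 155.7] [659.7 125.4]
w2.pkl 105 [203.  358.1] 117.8 [542.8 145.3] [656.7 115. ]
w2.pkl 120 [203.9 356.8] 117.4 [540.1 134.5] [653.5 104.4]
w2.pkl 135 [204.2 355.6] 117.6 [536.9 123.7] [650.5  93.5]
w2.pkl 150 [204.6 354.6] 117.7 [533.6 112.5] [647.4  82.3]
w2.pkl 165 [205.4 353.5] 117.6 [530.7 101.1] [644.3  70.9]
w2.pkl 180 [205.6 352.6] 118.0 [527.2  89.5] [641.2  59.2]
w2.pkl 195 [206.5 351.5] 117.8 [524.1  77.5] [637.9  47.2]
w2.pkl 210 [206.6 350.4] 118.1 [520.4  65.4] [634.5  35. ]
```

Run:
```python
from m import *
im1,k1=pickle.load(open("w1.pkl","rb")); im2,k2=pickle.load(open("w2.pkl","rb"));m1,m2=masks(im1),masks(im2)
def ends(m,b):
    x0,y0,x1,y1=b; v,u=np.nonzero(m[y0:y1,x0:x1]); return [(x,v[u==x-x0].mean()+y0) for x in(u.min()+x0,u.max()+x0)]
e1,e2=ends(m1["blue"],(205,218,325,235)),ends(m2["blue"],(205,215,350,228)); print(e1,e2)
for a,b in zip(e1,e2): print('line',tri(ray(0,*a,k1),ray(0,*b,k2)),onz(0,*a,65,k1).round(1),onz(0,*b,65,k2).round(1))
for n,z in(("dots",98),("red",139)):
    bx={"dots":((240,195,290,235),(200,100,330,290)),"red":((230,230,300,290),(200,150,330,365))}[n]
    for m,k,b in((m1,k1,bx[0]),(m2,k2,bx[1])): c=cen(m[n],b); print(n,onz(0,c[0],c[1],z,k).round(1))
T=np.load("top0.npy");S=np.load("side0.npy")
t=cen(masks(T)["red"],(240,200,260,222)); s=cen(masks(S)["red"],(235,185,265,215)); print(t[:3],s[:3],tri(ray("top",*t[:2]),ray("side",*s[:2])))
# hook top front edge in w2: brightness along column
for c in(266,274,284): print(c,im2[186:212,c].mean(1).astype(int).tolist())
for r in(196,200,206): print(r,im2[r,245:305].mean(1).astype(int).tolist())
```

```text
[(np.int64(217), np.float64(228.0)), (np.int64(310), np.float64(224.0))] [(np.int64(214), np.float64(223.0)), (np.int64(336), np.float64(219.0))]
line (array([527.77715534,  58.57745947,  84.93467301]), np.float64(0.14631608992358017)) [523.2  52.8  65. ] [523.   53.1  65. ]
line (array([618.82356764,  39.05023608,  89.12061146]), np.float64(0.08229298956795264)) [619.6  30.6  65. ] [621.5  30.5  65. ]
dots [575.8  57.6  98. ]
dots [575.5  57.6  98. ]
red [569.8  32.1 139. ]
red [569.7  32.5 139. ]
(np.float64(253.15555555555557), np.float64(209.46666666666667), 45) (np.float64(248.46666666666667), np.float64(195.26666666666668), 30) (array([570.31022904,  32.51394218, 124.19829423]), np.float64(2.1257246803497782))
266 [200, 198, 202, 200, 201, 192, 159, 112, 90, 88, 87, 94, 127, 146, 151, 138, 99, 60, 47, 47, 50, 42, 46, 51, 76, 101]
274 [198, 203, 200, 196, 202, 191, 157, 109, 90, 89, 87, 100, 130, 140, 141, 118, 81, 50, 44, 44, 46, 43, 43, 46, 46, 43]
284 [199, 200, 200, 199, 194, 175, 131, 96, 86, 85, 93, 110, 133, 144, 136, 112, 73, 50, 43, 43, 42, 41, 47, 66, 98, 118]
196 [202, 204, 203, 205, 201, 201, 202, 202, 202, 194, 163, 118, 90, 89, 86, 90, 84, 85, 89, 88, 87, 87, 82, 86, 89, 90, 86, 91, 88, 87, 92, 90, 91, 84, 92, 90, 92, 90, 93, 93, 96, 92, 93, 92, 92, 95, 99, 130, 168, 193, 196, 198, 196, 199, 194, 196, 195, 194, 194, 195]
200 [202, 202, 203, 202, 202, 201, 205, 202, 202, 192, 170, 151, 145, 145, 146, 146, 147, 149, 147, 152, 152, 151, 154, 149, 151, 151, 151, 146, 143, 141, 144, 144, 145, 144, 148, 144, 141, 143, 135, 136, 137, 135, 138, 134, 139, 139, 143, 148, 175, 188, 197, 196, 198, 194, 196, 197, 194, 195, 197, 193]
206 [200, 203, 204, 203, 201, 200, 199, 202, 201, 193, 153, 87, 49, 44, 47, 47, 44, 44, 46, 47, 45, 50, 47, 46, 45, 49, 45, 45, 47, 46, 43, 41, 47, 45, 42, 45, 44, 46, 45, 42, 44, 47, 43, 43, 47, 44, 39, 67, 135, 180, 194, 195, 196, 196, 195, 195, 195, 195, 195, 193]
```

Both wrist views agree to under 0.5 mm at the stated heights. The stereo baseline was too short to give height on its own. The width and yaw also check out. The numbers, in mm:

- **Tape yaw:** 77.0°, against 74.4° for the stone.
- **Hook corner:** about (578, 66.5, 82).
- **Stone edge middle:** about (625.4, 219.7, 65).
- **Draw-out needed:** about 161 mm, within the 130–210 mm range.

I'll go down over the bumper now.

Call:
drive_tool:
  rows:
    - [[0.002, -0.002, -0.045], [0, 0, 0.01]]
    - [[0.005, -0.005, -0.085], [0, 0, 0.02]]
    - [[0.005, -0.005, -0.11], [0, 0, 0.02]]
    - [[0.005, -0.005, -0.1215], [0, 0, 0.02]]
    - [[0.005, -0.005, -0.1215], [0, 0, 0.02]]

```text
clock: 2.5
tool_pos: [576.0, 60.8, 83.4]
ee_rot: [-179.9, -0.0, 77.0]
ft_force: [-0.6, -1.0, -0.3]
finger_gap: 85.5
grasp_force: 0.0
```

Run:
```python
from m import *
s=arm.read_state(); k=K("wrist"); im=viewer.read_camera("wrist"); s2=arm.read_state()
pickle.dump((im,k),open("w3.pkl","wb")); cv2.imwrite("pics/w3.png",im[...,::-1])
print(s['tool_pos'].round(1),s2['tool_pos'].round(1),s2['ee_rot'].round(2))
m3=masks(im); c=cen(m3["dots"],(200,150,340,365)); print(c, proj(0,np.array([575.6,57.6,98]),k))
im1,k1=pickle.load(open("w1.pkl","rb")); d=cen(masks(im1)["dots"],(240,195,290,235)); print(tri(ray(0,*d[:2],k1),ray(0,*c[:2],k)))
r=cen(m3["red"],(200,230,350,365));r1=cen(masks(im1)["red"],(230,230,300,290)); print(r,tri(ray(0,*r1[:2],k1),ray(0,*r[:2],k)))
```

```text
[576.   60.8  83.4] [577.2  60.6  85. ] [ 1.7989e+02 -3.0000e-02  7.7030e+01]
(np.float64(267.3333333333333), np.float64(267.3502109704641), 237, np.int64(246), np.int64(288), np.int64(262), np.int64(273)) (np.float64(267.85429631346216), np.float64(267.9255043114667))
(array([575.3868192 ,  56.99249997,  95.94082512]), np.float64(0.36736696651764145))m.py:5: RuntimeWarning: Mean of empty slice.
  return u.mean()+x0,v.mean()+y0,len(u),u.min()+x0,u.max()+x0,v.min()+y0,v.max()+y0
  ret = ret.dtype.type(ret / rcount)
Traceback (most recent call last):
  File "m.py", line 5, in cen
    return u.mean()+x0,v.mean()+y0,len(u),u.min()+x0,u.max()+x0,v.min()+y0,v.max()+y0
                                          ~~~~~^^
ValueError: zero-size array to reduction operation minimum which has no identity
```

View pics/w3.png

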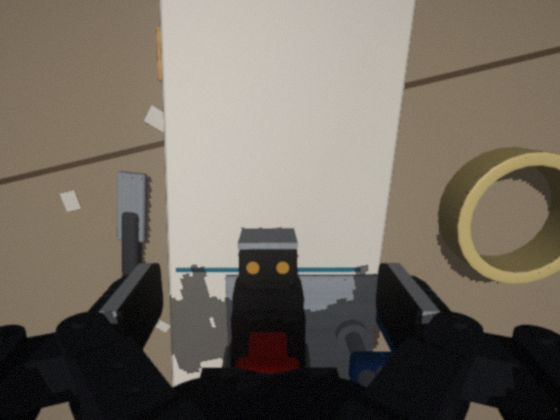

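The dots at (267,267) are within 0.6 px of the prediction and triangulate to z≈96, against an expected 98. The bumper is centred between the fingers, so I'll close.

Call:
drive_tool:
  rows:
    - [[0, 0, 0], [0, 0, 0]]
    - [[0, 0, 0], [0, 0, 0]]
    - [[0, 0, 0], [0, 0, 0]]
    - [[0, 0, 0], [0, 0, 0]]
    - [[0, 0, 0], [0, 0, 0]]
  grip: 10

```text
clock: 2.97
tool_pos: [576.6, 59.8, 84.6]
ee_rot: [179.9, -0.0, 77.0]
ft_force: [0.3, 0.7, -0.3]
finger_gap: 25.6
grasp_force: 0.0
```

Call:
drive_tool:
  rows:
    - [[0, 0, 0], [0, 0, 0]]
    - [[0, 0, 0], [0, 0, 0]]
    - [[0, 0, 0], [0, 0, 0]]

```text
clock: 3.22
tool_pos: [575.9, 59.8, 83.7]
ee_rot: [-180.0, -0.0, 77.0]
ft_force: [1.0, 0.6, 0.8]
finger_gap: 10.0
grasp_force: 0.0
```

The fingers closed past the bumper's width without gripping anything. I'll look.

Run:
```python
from m import *
k=K("wrist"); im=viewer.read_camera("wrist"); S=viewer.read_camera("side")
a=im[:,130:430]; b=cv2.resize(S[165:255,205:300],(443,420),interpolation=2)
cv2.imwrite("pics/w4.png",np.hstack([a,b])[...,::-1])
```

```text
(no output)
```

View pics/w4.png

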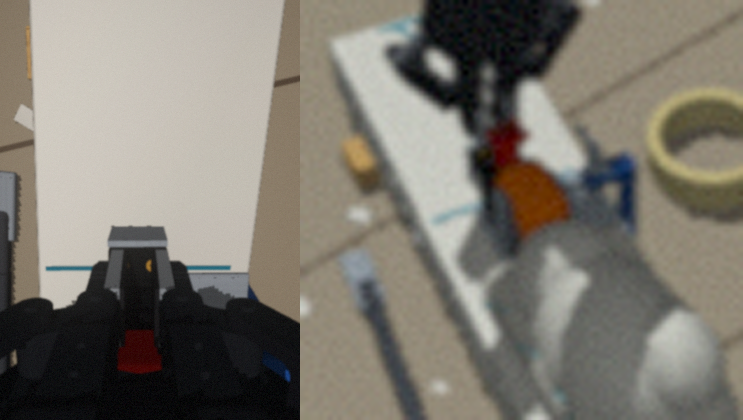

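Run:
```python
from m import *
k=K("wrist"); s=arm.read_state(); p=s['tool_pos']; print(s['finger_gap'],s['clock'],p.round(1)); t=np.array([.225,.974,0]);n=np.array([-.974,.225,0])
for a in(-11,0,11):
  for z in(0,10,19,30):
    print(a,z,[np.round(proj(0,p+a*t+y*n+np.array([0,0,z]),k)) - [130,0] for y in(-5,5)])
im=viewer.read_camera("wrist")
cv2.imwrite("pics/w5.png",cv2.resize(im[215:335,200:350],None,fx=5,fy=5,interpolation=2)[...,::-1].clip(0,85)*3)
```

```text
10.07566310881845 3.3167 [575.9  59.8  83.6]
-11 0 [array([147., 270.]), array([128., 270.])]
-11 10 [array([148., 279.]), array([127., 279.])]
-11 19 [array([148., 288.]), array([126., 288.])]
-11 30 [array([149., 300.]), array([125., 300.])]
0 0 [array([147., 249.]), array([127., 249.])]
0 10 [array([148., 257.]), array([127., 258.])]
0 19 [array([148., 266.]), array([126., 266.])]
0 30 [array([149., 277.]), array([125., 277.])]
11 0 [array([147., 228.]), array([127., 229.])]
11 10 [array([148., 235.]), array([126., 236.])]
11 19 [array([148., 243.]), array([126., 243.])]
11 30 [array([149., 252.]), array([125., 252.])]
```

View pics/w5.png

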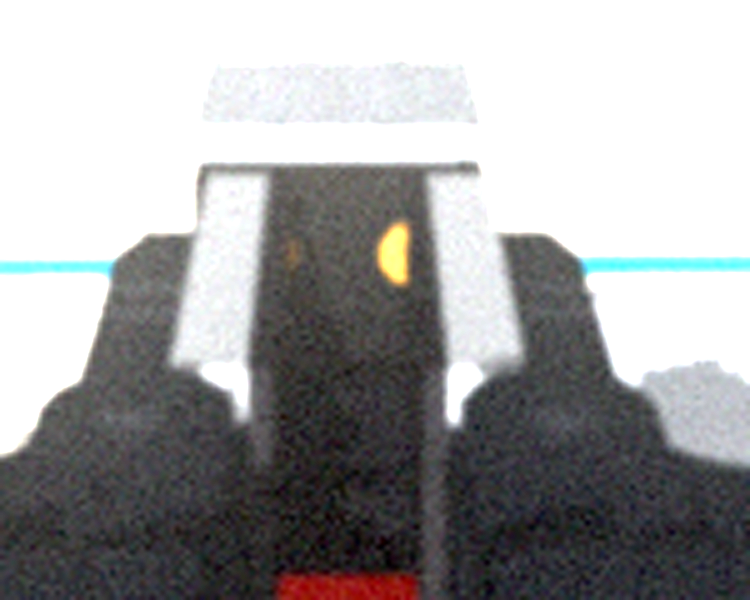

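The tips project near z≈97, level with the bumper's top, so they seem to have closed just above it. Opening, going 12 mm lower (still clear of the stone) and closing again.

Call:
drive_tool:
  rows:
    - [[0, 0, 0], [0, 0, 0]]
    - [[0, 0, 0], [0, 0, 0]]
    - [[0, 0, 0], [0, 0, 0]]
    - [[0, 0, -0.008], [0, 0, 0]]
    - [[0, 0, -0.015], [0, 0, 0]]
  grip: 60

```text
clock: 3.78
tool_pos: [576.3, 59.8, 71.5]
ee_rot: [180.0, -0.0, 77.0]
ft_force: [0.4, -0.4, -0.8]
finger_gap: 59.9
grasp_force: 0.0
```

Call:
drive_tool:
  rows:
    - [[0, 0, 0], [0, 0, 0]]
    - [[0, 0, 0], [0, 0, 0]]
    - [[0, 0, 0], [0, 0, 0]]
    - [[0, 0, 0], [0, 0, 0]]
    - [[0, 0, 0], [0, 0, 0]]
  grip: 10

```text
clock: 4.2
tool_pos: [576.2, 59.9, 71.9]
ee_rot: [180.0, -0.0, 77.0]
ft_force: [-0.3, 0.2, -0.3]
finger_gap: 10.3
grasp_force: 0.0
```

Run:
```python
from m import *
im=viewer.read_camera("wrist"); k=K("wrist"); pickle.dump((im,k),open("w6.pkl","wb"))
g=im.mean(2).astype(int)
for c in(244,247,268,290,294): print(c,g[215:300:2,c].tolist())
for r in(230,240,245,250,255,260,265,270,275,280,285,290): print(r,g[r,225:315:2].tolist())
print('dots',cen(masks(im)["dots"],(230,225,310,300)))
p=arm.read_state(); print(p['finger_gap'],p['tool_pos'])
for x,z in((0,98),(3,98),(3,70),(-9,98),(-18,98)): print(x,z,np.round(proj(0,np.array([577.9+.225*x,66.5+.974*x,z]),k)))
```

```text
244 [189, 188, 190, 188, 185, 189, 190, 185, 190, 165, 92, 79, 76, 81, 77, 78, 76, 77, 81, 85, 83, 84, 82, 83, 84, 84, 82, 80, 82, 79, 78, 81, 78, 78, 77, 79, 81, 114, 76, 43, 24, 22, 25]
247 [190, 190, 189, 188, 187, 190, 188, 188, 187, 168, 91, 81, 79, 79, 82, 78, 80, 76, 82, 83, 83, 82, 84, 85, 82, 81, 80, 80, 82, 80, 82, 80, 79, 76, 75, 78, 84, 116, 126, 122, 112, 91, 69]
268 [189, 189, 188, 188, 186, 184, 186, 186, 188, 153, 89, 80, 77, 78, 79, 78, 78, 85, 126, 138, 134, 86, 33, 31, 30, 32, 34, 30, 31, 27, 21, 26, 26, 23, 25, 21, 25, 21, 22, 13, 20, 12, 16]
290 [184, 188, 186, 184, 183, 185, 186, 186, 185, 152, 83, 76, 77, 76, 76, 75, 78, 75, 79, 80, 83, 81, 79, 81, 84, 79, 79, 80, 79, 80, 76, 76, 78, 78, 75, 74, 72, 98, 105, 68, 54, 68, 56]
294 [188, 183, 188, 187, 186, 182, 185, 184, 180, 164, 112, 87, 82, 78, 77, 76, 76, 76, 82, 78, 83, 82, 84, 80, 79, 83, 77, 82, 76, 78, 78, 76, 78, 78, 79, 76, 81, 117, 107, 42, 19, 23, 18]
230 [189, 192, 189, 190, 189, 190, 189, 188, 191, 188, 188, 188, 187, 188, 188, 188, 186, 190, 189, 187, 187, 186, 185, 187, 185, 184, 185, 184, 182, 186
[... 1795 characters left out ...]
, 75, 82, 73, 79, 75, 58, 29, 28, 28, 25, 30]
285 [33, 27, 29, 26, 36, 59, 67, 75, 80, 78, 78, 78, 61, 25, 21, 20, 21, 17, 20, 21, 22, 21, 25, 23, 24, 24, 20, 24, 16, 12, 20, 22, 54, 73, 73, 77, 78, 75, 76, 77, 31, 26, 25, 26, 27]
290 [27, 33, 32, 31, 24, 23, 34, 54, 83, 88, 111, 125, 80, 33, 26, 19, 12, 18, 21, 18, 19, 20, 18, 22, 21, 19, 23, 17, 24, 18, 28, 31, 72, 123, 127, 118, 87, 48, 30, 27, 21, 25, 26, 28, 25]
dots (np.float64(278.43589743589746), np.float64(276.7435897435897), 39, np.int64(276), np.int64(280), np.int64(272), np.int64(281))
9.927864660598145 [576.2187003   59.85222318  71.95037628]
0 98 [267. 258.]
3 98 [267. 251.]
3 70 [268. 229.]
-9 98 [268. 277.]
-18 98 [268. 296.]
```

The image shows the tips at about row 248, roughly 25 mm above the reported TCP. That fits the fingers closing freely above the bumper at both heights. I'll open, lower 12 mm more while watching force, and close.

Call:
drive_tool:
  rows:
    - [[0, 0, 0], [0, 0, 0]]
    - [[0, 0, 0], [0, 0, 0]]
    - [[0, 0, 0], [0, 0, 0]]
    - [[0, 0, 0], [0, 0, 0]]
    - [[0, 0, -0.006], [0, 0, 0]]
  grip: 60

```text
clock: 4.67
tool_pos: [577.0, 59.8, 67.8]
ee_rot: [179.9, -0.0, 77.0]
ft_force: [1.1, -0.2, 0.3]
finger_gap: 59.4
grasp_force: 0.0
```

Call:
drive_tool:
  rows:
    - [[0, 0, -0.004], [0, 0, 0]]
    - [[0, 0, -0.009], [0, 0, 0]]
    - [[0, 0, -0.009], [0, 0, 0]]

```text
clock: 4.92
tool_pos: [574.9, 59.9, 58.3]
ee_rot: [-179.9, 0.0, 77.0]
ft_force: [-1.0, 0.6, -0.1]
finger_gap: 60.0
grasp_force: 0.0
```

Call:
drive_tool:
  rows:
    - [[0, 0, 0], [0, 0, 0]]
    - [[0, 0, 0], [0, 0, 0]]
    - [[0, 0, 0], [0, 0, 0]]
    - [[0, 0, 0], [0, 0, 0]]
    - [[0, 0, 0], [0, 0, 0]]
  grip: 10

```text
clock: 5.33
tool_pos: [575.5, 60.2, 59.9]
ee_rot: [-179.9, -0.0, 77.0]
ft_force: [-2.6, 0.4, 2.4]
finger_gap: 26.5
grasp_force: 60.1
```

Gripped: gap 26.5 mm, 60 N. Drawing out along the tape axis with a slight lift.

Call:
drive_tool:
  rows:
    - [[0.002, 0.008, 0.002], [0, 0, 0]]
    - [[0.006, 0.026, 0.005], [0, 0, 0]]
    - [[0.012, 0.052, 0.006], [0, 0, 0]]
    - [[0.018, 0.078, 0.006], [0, 0, 0]]
    - [[0.024, 0.104, 0.006], [0, 0, 0]]

```text
clock: 5.75
tool_pos: [594.2, 142.4, 62.8]
ee_rot: [-179.9, 0.2, 76.9]
ft_force: [-0.9, -5.5, -4.1]
finger_gap: 25.8
grasp_force: 59.9
```

Call:
drive_tool:
  rows:
    - [[0.006, 0.026, 0], [0, 0, 0]]
    - [[0.012, 0.052, 0], [0, 0, 0]]
    - [[0.018, 0.078, 0], [0, 0, 0]]
    - [[0.022, 0.096, 0], [0, 0, 0]]
    - [[0.024, 0.104, 0], [0, 0, 0]]

```text
clock: 6.17
tool_pos: [613.9, 227.5, 63.5]
ee_rot: [-179.9, 0.1, 77.1]
ft_force: [-1.1, -3.9, -2.7]
finger_gap: 26.4
grasp_force: 60.1
```

Run:
```python
from m import *
s=arm.read_state(); k=K("wrist"); im=viewer.read_camera("wrist"); pickle.dump((im,k),open("w7.pkl","wb"))
print(s['clock'],s['tool_pos'].round(1),s['ft_force'].round(1),s['finger_gap'],s['grasp_force'])
print('edge expected row at z65',[np.round(proj(0,np.array([625.4-.963*y,219.7+.269*y,65]),k),1) for y in(-50,0,11,50)])
g=im.mean(2).astype(int)
for c in(130,170,330,390): print(c,g[130:330:4,c].tolist())
for r in(222,234,242,250,258,266): print(r,g[r,225:315:2].tolist())
print('dots',cen(masks(im)["dots"],(230,225,310,330)))
```

```text
6.1667 [613.9 227.5  63.5] [-1.1 -3.9 -2.7] 26.413662393744445 60.08938550949097
edge expected row at z65 [array([393.3, 264. ]), array([293.3, 259.8]), array([271.2, 258.9]), array([192.6, 255.7])]
130 [138, 141, 144, 143, 142, 143, 142, 144, 141, 142, 141, 144, 144, 139, 141, 142, 144, 142, 141, 142, 142, 143, 139, 143, 140, 142, 143, 143, 141, 140, 143, 141, 143, 140, 140, 142, 140, 139, 139, 139, 138, 142, 130, 28, 20, 33, 30, 26, 26, 15]
170 [143, 145, 146, 139, 143, 143, 141, 144, 142, 141, 142, 143, 142, 145, 141, 143, 145, 143, 142, 143, 144, 141, 146, 142, 144, 143, 143, 145, 143, 145, 142, 138, 143, 142, 140, 140, 143, 141, 140, 143, 142, 141, 139, 126, 143, 24, 24, 21, 26, 21]
330 [143, 141, 140, 141, 147, 144, 146, 143, 143, 143, 144, 144, 143, 143, 145, 145, 145, 144, 144, 144, 141, 145, 147, 142, 142, 142, 132, 124, 127, 126, 127, 128, 128, 68, 37, 30, 32, 43, 27, 39, 33, 28, 24, 23, 28, 21, 24, 18, 21, 24]
390 [143, 141, 143, 142, 141, 142, 141, 143, 143, 144, 142, 145, 144, 142, 145, 141, 138, 142, 142, 142, 143, 142, 144, 140, 145, 142, 145, 143, 141, 125, 128, 125, 
[... 764 characters left out ...]
, 107, 94, 72, 69, 90, 94, 95, 96, 98, 97, 100, 96, 92, 95, 97, 95, 95, 95, 93, 93, 93, 96, 96, 95, 95, 97, 94, 94, 96, 95, 95, 94, 94, 92, 91, 67, 66, 90, 104, 103, 107, 106]
258 [97, 94, 94, 77, 34, 29, 48, 89, 95, 95, 94, 100, 96, 97, 95, 96, 98, 98, 97, 98, 100, 95, 95, 96, 97, 96, 96, 98, 96, 96, 92, 93, 90, 93, 93, 93, 93, 91, 43, 29, 33, 76, 97, 93, 93]
266 [96, 95, 78, 32, 29, 29, 113, 151, 154, 155, 156, 158, 154, 156, 160, 161, 157, 157, 159, 158, 157, 152, 153, 152, 156, 158, 160, 162, 159, 153, 149, 150, 155, 151, 153, 155, 154, 154, 125, 37, 28, 35, 75, 95, 96]
dots (np.float64(271.58125), np.float64(311.7171875), 1280, np.int64(242), np.int64(296), np.int64(284), np.int64(329))
```

The stone's edge appears at row 264, exactly as predicted, so the hook corner is about 11 mm past it. Lowering the hook over the end with the blade's own tilt.

Call:
drive_tool:
  rows:
    - [[0, 0, -0.006], [-0.016, 0.004, 0]]
    - [[0, 0, -0.012], [-0.032, 0.007, 0]]
    - [[0, 0, -0.018], [-0.048, 0.011, 0]]
    - [[0, 0, -0.023], [-0.065, 0.015, 0]]
    - [[0, 0, -0.023], [-0.065, 0.015, 0]]

```text
clock: 6.63
tool_pos: [614.4, 226.2, 45.7]
ee_rot: [-180.0, 6.2, 77.0]
ft_force: [-1.4, -3.8, -2.1]
finger_gap: 26.1
grasp_force: 59.9
```

Call:
drive_tool:
  rows:
    - [[0, 0, 0], [0, 0, 0]]
    - [[0, 0, 0], [0, 0, 0]]

```text
clock: 6.8
tool_pos: [614.2, 226.2, 45.7]
ee_rot: [-180.0, 6.1, 77.0]
ft_force: [-2.4, -3.7, -1.8]
finger_gap: 26.2
grasp_force: 59.9
```

Call:
drive_tool:
  rows:
    - [[0, 0, -0.002], [0, 0, 0]]
    - [[0, 0, -0.002], [0, 0, 0]]
    - [[-0.001, -0.004, -0.002], [0, 0, 0]]
    - [[-0.002, -0.008, -0.002], [0, 0, 0]]
    - [[-0.002, -0.01, -0.002], [0, 0, 0]]

```text
clock: 7.22
tool_pos: [613.9, 219.3, 46.1]
ee_rot: [179.9, 5.8, 76.9]
ft_force: [-1.9, 1.4, 7.3]
finger_gap: 26.2
grasp_force: 60.8
```

Call:
drive_tool:
  rows:
    - [[0, 0, 0], [0, 0, 0]]
    - [[0, 0, 0], [0, 0, 0]]

```text
clock: 7.38
tool_pos: [613.8, 219.1, 46.1]
ee_rot: [179.9, 5.9, 76.9]
ft_force: [-1.3, 0.0, 5.5]
finger_gap: 26.2
grasp_force: 60.8
```

The vertical force shows it resting on the stone. Easing back.

Call:
drive_tool:
  rows:
    - [[0, -0.001, 0], [0, 0, 0]]
    - [[-0.001, -0.003, 0], [0, 0, 0]]
    - [[-0.001, -0.003, 0], [0, 0, 0]]

```text
clock: 7.63
tool_pos: [613.4, 217.0, 46.3]
ee_rot: [179.8, 5.8, 76.9]
ft_force: [-0.5, 0.3, 5.8]
finger_gap: 26.0
grasp_force: 60.8
```

Call:
drive_tool:
  rows:
    - [[0, -0.001, 0], [0, 0, 0]]
    - [[0, -0.002, 0], [0, 0, 0]]
    - [[0, -0.002, 0], [0, 0, 0]]

```text
clock: 7.88
tool_pos: [613.4, 216.3, 46.3]
ee_rot: [179.8, 5.7, 76.9]
ft_force: [-1.8, 2.6, 6.1]
finger_gap: 26.0
grasp_force: 60.9
```

Call:
drive_tool:
  rows:
    - [[0, -0.001, 0], [0, 0, 0]]
    - [[-0.001, -0.003, 0], [0, 0, 0]]
    - [[-0.001, -0.003, 0], [0, 0, 0]]

```text
clock: 8.13
tool_pos: [613.3, 216.1, 46.4]
ee_rot: [179.8, 5.5, 76.9]
ft_force: [0.4, 8.0, 3.9]
finger_gap: 26.0
grasp_force: 60.7
```

Run:
```python
from m import *
s=arm.read_state(); k=K("wrist"); im=viewer.read_camera("wrist"); pickle.dump((im,k),open("w8.pkl","wb"))
print(s['clock'],s['tool_pos'].round(1),s['ft_force'].round(1),s['wrist_torque'].round(2))
print('edge',[np.round(proj(0,np.array([625.4-.963*y,219.7+.269*y,65]),k),1) for y in(-30,13,40)], 'strip back/front if hooked',[np.round(proj(0,np.array([622+.225*x,223.5-.0+.974*x,81]),k),1) for x in(0,3)])
g=im.mean(2).astype(int)
for c in(225,260,270,280): print(c,g[200:290:2,c].tolist())
```

```text
8.1333 [613.3 216.1  46.4] [0.4 8.  3.9] [ 1.58 -0.01 -0.29]
edge [array([359.3, 258.9]), array([262.8, 255.5]), array([201.7, 253.3])] strip back/front if hooked [array([284.4, 269.6]), array([284.5, 263. ])]
225 [142, 142, 144, 145, 145, 148, 144, 146, 141, 135, 137, 136, 133, 136, 133, 133, 132, 136, 136, 136, 133, 135, 134, 136, 132, 104, 94, 94, 90, 93, 93, 91, 89, 95, 92, 90, 90, 92, 88, 86, 82, 74, 58, 44, 40]
260 [147, 146, 144, 144, 148, 146, 144, 144, 145, 139, 133, 130, 135, 132, 135, 132, 131, 135, 134, 114, 95, 95, 93, 91, 93, 92, 94, 93, 92, 91, 89, 102, 158, 164, 163, 107, 31, 31, 31, 29, 30, 31, 28, 32, 38]
270 [147, 148, 145, 145, 146, 145, 145, 145, 146, 143, 131, 132, 133, 135, 133, 131, 132, 134, 134, 112, 89, 88, 93, 94, 91, 90, 93, 91, 90, 88, 88, 98, 150, 162, 160, 103, 35, 36, 31, 28, 28, 27, 29, 28, 30]
280 [144, 147, 145, 143, 143, 144, 143, 143, 144, 143, 135, 134, 135, 134, 131, 134, 134, 135, 133, 101, 95, 90, 93, 89, 90, 92, 94, 94, 92, 93, 92, 102, 154, 164, 165, 107, 28, 29, 29, 26, 29, 27, 31, 62, 108]
```

The arm has stopped moving while the force climbs to 8 N, so the hook bears on the end face. I'll relax the push slightly, then open the fingers.

Call:
drive_tool:
  rows:
    - [[0, 0.001, 0], [0, 0, 0]]
    - [[0, 0.001, 0], [0, 0, 0]]

```text
clock: 8.35
tool_pos: [613.3, 216.1, 46.4]
ee_rot: [179.8, 5.6, 76.9]
ft_force: [0.2, 6.9, 4.4]
finger_gap: 25.9
grasp_force: 60.7
```

Call:
drive_tool:
  rows:
    - [[0, 0, 0], [0, 0, 0]]
    - [[0, 0, 0], [0, 0, 0]]
    - [[0, 0, 0], [0, 0, 0]]
    - [[0, 0, 0], [0, 0, 0]]
  grip: 50

```text
clock: 8.68
tool_pos: [610.8, 212.2, 43.9]
ee_rot: [-180.0, 6.0, 77.0]
ft_force: [0.6, -0.9, 0.4]
finger_gap: 50.2
grasp_force: 0.0
```

Run:
```python
from m import *
s=arm.read_state(); k=K("wrist"); im=viewer.read_camera("wrist"); pickle.dump((im,k),open("w9.pkl","wb"))
print(s['clock'],s['tool_pos'].round(1),s['ft_force'].round(1),s['finger_gap'])
g=im.mean(2).astype(int)
for c in(260,270,280): print(c,g[200:290:2,c].tolist())
m=masks(im)["dots"]; print('dots',cen(m,(230,255,310,300)))
k8=pickle.load(open("w8.pkl","rb")); print(cen(masks(k8[0])["dots"],(230,255,310,300)))
for z in(65+16-1,): print([np.round(proj(0,np.array([625.4-.963*13+.225*x,219.7+.269*13+.974*x,z]),k),1) for x in(0,3,-9)])
```

```text
8.6833 [610.8 212.2  43.9] [ 0.6 -0.9  0.4] 50.160934808944795
260 [140, 144, 146, 141, 142, 143, 138, 132, 130, 132, 131, 131, 131, 128, 132, 130, 111, 90, 95, 91, 94, 88, 90, 91, 90, 92, 91, 91, 95, 147, 159, 159, 117, 36, 32, 31, 29, 32, 31, 28, 59, 110, 123, 124, 124]
270 [144, 145, 144, 142, 137, 140, 137, 133, 131, 128, 132, 130, 131, 130, 131, 130, 99, 88, 90, 86, 90, 90, 87, 92, 87, 89, 89, 91, 96, 143, 161, 156, 130, 46, 32, 29, 32, 32, 29, 31, 29, 30, 33, 29, 26]
280 [143, 144, 141, 142, 144, 142, 141, 127, 131, 132, 131, 132, 132, 129, 133, 134, 110, 91, 91, 94, 93, 91, 91, 96, 93, 90, 92, 91, 96, 143, 163, 162, 132, 45, 35, 27, 32, 32, 29, 32, 33, 32, 32, 30, 29]
dots (np.float64(272.0458452722063), np.float64(285.63037249283667), 349, np.int64(247), np.int64(297), np.int64(279), np.int64(292))
(np.float64(272.80797101449275), np.float64(289.92753623188406), 276, np.int64(245), np.int64(293), np.int64(284), np.int64(297))
[array([265.7, 268.1]), array([265.7, 261.4]), array([265.8, 287.5])]
```

Still hooked with the gripper off: the hook strip and dots are within about 1 mm of the predicted hooked position. Now up, level, close the fingers, and move over the lock.

Call:
drive_tool:
  rows:
    - [[0, 0, 0.03], [0, 0, 0]]
    - [[0, 0, 0.07], [0, 0, 0]]
    - [[0, 0, 0.12], [0, 0, 0]]
    - [[0, 0, 0.12], [0, 0, 0]]

```text
clock: 9.07
tool_pos: [617.0, 213.8, 150.0]
ee_rot: [179.2, 5.6, 76.9]
ft_force: [2.0, 0.2, 2.6]
finger_gap: 50.2
grasp_force: 0.0
```

Call:
drive_tool:
  rows:
    - [[-0.01, -0.045, 0], [0.03, -0.007, 0]]
    - [[-0.02, -0.09, 0], [0.067, -0.015, 0]]
    - [[-0.031, -0.136, 0], [0.067, -0.015, 0]]
    - [[-0.041, -0.181, 0], [0.067, -0.015, 0]]
    - [[-0.0515, -0.2265, 0], [0.067, -0.015, 0]]
  grip: 0

```text
clock: 9.48
tool_pos: [569.3, 29.5, 140.4]
ee_rot: [-180.0, -0.2, 77.0]
ft_force: [0.3, -0.8, 0.5]
finger_gap: 0.2
grasp_force: 0.0
```

Call:
drive_tool:
  rows:
    - [[0, 0, 0], [0, 0, 0]]
    - [[0, 0, 0], [0, 0, 0]]
    - [[0, 0, 0], [0, 0, 0]]
    - [[0, 0, 0], [0, 0, 0]]

```text
clock: 9.82
tool_pos: [570.2, 32.4, 140.5]
ee_rot: [-180.0, -0.2, 77.0]
ft_force: [-0.0, -0.4, 0.2]
finger_gap: -0.4
grasp_force: 0.0
```

Run:
```python
from m import *
s=arm.read_state(); k=K("wrist"); im=viewer.read_camera("wrist"); pickle.dump((im,k),open("w10.pkl","wb"))
print(s['clock'],s['tool_pos'].round(1),s['ee_rot'].round(1),s['ft_force'].round(1),s['finger_gap'])
m=masks(im); v,u=np.nonzero(m["red"]); print('red',len(u),u.min(),u.max(),v.min(),v.max())
print('pred lock top corners',[np.round(proj(0,np.array([569.6+.225*x-.974*y,31+.974*x+.225*y,141]),k)).tolist() for x in(-9,9) for y in(-12,12)])
d=cen(m["dots"],(180,0,360,200)); print('dots',d, 'pred',np.round(proj(0,np.array([612.9-.225*9,223.2-.974*9,80]),k)))
S=viewer.read_camera("side"); np.save("side1.npy",S)
```

```text
9.8167 [570.2  32.4 140.5] [-180.    -0.2   77. ] [-0.  -0.4  0.2] -0.44465933858712287
red 841 243 290 229 260
pred lock top corners [[291.0, 269.0], [243.0, 269.0], [291.0, 236.0], [242.0, 236.0]]
dots (np.float64(268.3131746810599), np.float64(97.99963199214916), 8152, np.int64(248), np.int64(290), np.int64(0), np.int64(199)) pred [ 264. -127.]
```

The red pad's columns (243–290) match the prediction. Descending onto it with force checks.

Call:
drive_tool:
  rows:
    - [[0, -0.002, -0.01], [0, 0, 0]]
    - [[0, -0.002, -0.02], [0, 0, 0]]
    - [[0, -0.002, -0.024], [0, 0, 0]]
    - [[0, -0.002, -0.024], [0, 0, 0]]

```text
clock: 10.25
tool_pos: [568.5, 30.4, 119.1]
ee_rot: [-179.7, -0.1, 77.0]
ft_force: [-0.2, 1.0, 0.1]
finger_gap: -0.2
grasp_force: 0.0
```

Call:
drive_tool:
  rows:
    - [[0, 0, -0.003], [0, 0, 0]]
    - [[0, 0, -0.006], [0, 0, 0]]
    - [[0, 0, -0.006], [0, 0, 0]]

```text
clock: 10.5
tool_pos: [570.1, 29.9, 116.3]
ee_rot: [-180.0, -0.2, 77.0]
ft_force: [0.1, -0.3, 0.7]
finger_gap: 0.2
grasp_force: 0.0
```

Call:
drive_tool:
  rows:
    - [[0, 0.001, -0.003], [0, 0, 0]]
    - [[0, 0.001, -0.005], [0, 0, 0]]
    - [[0, 0.001, -0.005], [0, 0, 0]]

```text
clock: 10.75
tool_pos: [570.4, 30.1, 113.1]
ee_rot: [180.0, -0.1, 77.0]
ft_force: [-0.3, -2.3, 4.0]
finger_gap: 0.2
grasp_force: 1.8
```

Call:
drive_tool:
  rows:
    - [[0, 0, -0.003], [0, 0, 0]]
    - [[0, 0, -0.005], [0, 0, 0]]
    - [[0, 0, -0.005], [0, 0, 0]]

```text
clock: 11.0
tool_pos: [570.4, 30.1, 108.7]
ee_rot: [180.0, -0.1, 77.0]
ft_force: [-0.9, -2.8, 3.4]
finger_gap: -0.1
grasp_force: 1.8
```

Pushing the lock; its bottom should come at TCP z≈105.

Call:
drive_tool:
  rows:
    - [[0, 0, -0.003], [0, 0, 0]]
    - [[0, 0, -0.004], [0, 0, 0]]
    - [[0, 0, -0.004], [0, 0, 0]]

```text
clock: 11.25
tool_pos: [570.5, 30.1, 106.0]
ee_rot: [180.0, -0.1, 77.0]
ft_force: [-0.7, -3.3, 4.9]
finger_gap: -0.3
grasp_force: 2.8
```

Call:
drive_tool:
  rows:
    - [[0, 0, -0.002], [0, 0, 0]]
    - [[0, 0, -0.002], [0, 0, 0]]
    - [[0, 0, -0.002], [0, 0, 0]]

```text
clock: 11.5
tool_pos: [570.5, 30.1, 104.7]
ee_rot: [180.0, -0.1, 77.0]
ft_force: [-1.8, -3.4, 7.7]
finger_gap: -0.2
grasp_force: 3.8
```

Call:
drive_tool:
  rows:
    - [[0, 0, -0.002], [0, 0, 0]]
    - [[0, 0, -0.002], [0, 0, 0]]
    - [[0, 0, -0.002], [0, 0, 0]]

```text
clock: 11.75
tool_pos: [570.6, 30.1, 104.2]
ee_rot: [180.0, -0.1, 77.0]
ft_force: [-4.0, -2.6, 12.9]
finger_gap: 0.2
grasp_force: 6.1
```

Call:
drive_tool:
  rows:
    - [[0, 0, -0.002], [0, 0, 0]]
    - [[0, 0, -0.002], [0, 0, 0]]
    - [[0, 0, -0.002], [0, 0, 0]]

```text
clock: 12.0
tool_pos: [570.8, 30.1, 104.1]
ee_rot: [179.9, -0.1, 77.0]
ft_force: [-6.8, -3.1, 19.5]
finger_gap: -0.1
grasp_force: 9.6
```

Bottomed firmly at 104.1 with 19 N. Backing off to the first viewing pose to verify.

Call:
drive_tool:
  rows:
    - [[0, 0, 0.01], [0, 0, 0]]
    - [[0, 0, 0.04], [0, 0, 0]]
    - [[0, 0, 0.08], [0, 0, 0]]
    - [[0, 0, 0.12], [0, 0, 0]]
    - [[0.005, 0.02, 0.16], [0, 0, 0]]

```text
clock: 12.42
tool_pos: [572.9, 45.6, 228.5]
ee_rot: [-179.8, -0.2, 76.8]
ft_force: [0.2, 0.5, -0.1]
finger_gap: 0.2
grasp_force: 0.0
```

Call:
drive_tool:
  rows:
    - [[0.01, 0.035, 0.03], [0, 0, 0]]
    - [[0.018, 0.06, 0.045], [0, 0, 0]]
    - [[0.018, 0.06, 0.045], [0, 0, 0]]
    - [[0.018, 0.06, 0.045], [0, 0, 0]]
    - [[0.018, 0.06, 0.045], [0, 0, 0]]

```text
clock: 12.83
tool_pos: [587.3, 94.6, 262.6]
ee_rot: [-179.8, -0.1, 77.0]
ft_force: [0.3, -0.1, -1.2]
finger_gap: 0.1
grasp_force: 0.0
```

Run:
```python
from m import *
s=arm.read_state(); k=K("wrist"); im=viewer.read_camera("wrist"); pickle.dump((im,k),open("w11.pkl","wb"))
print(s['clock'],s['tool_pos'].round(1),s['ft_force'].round(1))
m=masks(im); v,u=np.nonzero(m["red"]); print('red',len(u),u.min(),u.max(),v.min(),v.max())
for z in(141,132): print(z,[np.round(proj(0,np.array([569.6+.225*x,31+.974*x,z]),k),1).tolist() for x in(-9,9)], [np.round(proj(0,np.array([569.6-.974*y,31+.225*y,z]),k),1).tolist() for y in(-12,12)])
h=cv2.cvtColor(im,cv2.COLOR_RGB2HSV); c=np.round(proj(0,np.array([612.9,223.2,80]),k)).astype(int); print('hook pred',c)
g=im.mean(2).astype(int)
for du in(-8,0,8): print(g[max(c[1]-20,0):c[1]+25,c[0]+du].tolist())
print('edge row',np.round(proj(0,np.array([612.9,223.2,65]),k)))
w=m["red"][v.min():v.max()+1].sum(1); print('red row widths',w.tolist())
```

```text
12.8333 [587.3  94.6 262.6] [ 0.3 -0.1 -1.2]Traceback (most recent call last):
  File "<stdin>", line 4, in <module>
    return umr_minimum(a, axis, None, out, keepdims, initial, where)
ValueError: zero-size array to reduction operation minimum which has no identity
```

Call:
drive_tool:
  rows:
    - [[0, 0, 0], [0, 0, 0]]
    - [[0, 0, 0], [0, 0, 0]]
    - [[0, 0, 0], [0, 0, 0]]
    - [[0, 0, 0], [0, 0, 0]]
    - [[0, 0, 0], [0, 0, 0]]
  grip: 85

```text
clock: 13.3
tool_pos: [588.3, 94.3, 264.3]
ee_rot: [-179.9, -0.2, 76.9]
ft_force: [-0.4, -0.4, -0.4]
finger_gap: 60.4
grasp_force: 0.0
```

Run:
```python
from m import *
s=arm.read_state(); k=K("wrist"); im=viewer.read_camera("wrist"); pickle.dump((im,k),open("w12.pkl","wb"))
print(s['clock'],s['tool_pos'].round(1),s['ft_force'].round(1))
m=masks(im); m["red"][:200]=0; m["red"][300:]=0; m["red"][:,:220]=0; m["red"][:,320:]=0
v,u=np.nonzero(m["red"]); print('red',len(u),u.min(),u.max(),v.min(),v.max())
for z in(141,132): print(z,[np.round(proj(0,np.array([569.6+.225*x,31+.974*x,z]),k),1).tolist() for x in(-9,9)], [np.round(proj(0,np.array([569.6-.974*y,31+.225*y,z]),k),1).tolist() for y in(-12,12)])
c=np.round(proj(0,np.array([612.9,223.2,80]),k)).astype(int); print('hook pred',c)
g=im.mean(2).astype(int)
for du in(-8,0,8): print(g[max(c[1]-20,0):c[1]+25,c[0]+du].tolist())
print('edge row',np.round(proj(0,np.array([612.9,223.2,65]),k)))
print('red row widths',m["red"][v.min():v.max()+1].sum(1).tolist())
```

```text
13.3 [588.3  94.3 264.3] [-0.4 -0.4 -0.4]
red 466 251 277 248 271
141 [[264.0, 275.8], [263.8, 256.9]] [[277.6, 266.4], [250.2, 266.4]]
132 [[264.1, 271.3], [264.0, 252.9]] [[277.3, 262.1], [250.7, 262.2]]
hook pred [262  35]
[120, 124, 122, 120, 124, 123, 126, 122, 125, 121, 122, 123, 126, 132, 151, 173, 175, 153, 108, 53, 34, 38, 39, 36, 40, 45, 59, 75, 86, 78, 65, 50, 40, 42, 37, 41, 38, 36, 38, 39, 40, 45, 56, 65, 79]
[121, 122, 123, 122, 119, 123, 124, 124, 124, 122, 122, 125, 124, 129, 153, 178, 184, 173, 123, 62, 34, 33, 37, 37, 36, 39, 46, 49, 58, 53, 46, 40, 38, 43, 38, 37, 41, 37, 36, 32, 35, 37, 36, 39, 36]
[122, 124, 124, 120, 124, 121, 122, 123, 124, 125, 119, 122, 121, 131, 155, 175, 184, 172, 127, 62, 34, 35, 34, 36, 36, 43, 65, 88, 99, 100, 83, 60, 45, 37, 33, 37, 36, 35, 34, 36, 32, 37, 34, 39, 33]
edge row [263.  38.]
red row widths [2, 12, 15, 16, 23, 25, 25, 26, 26, 19, 6, 26, 26, 26, 26, 9, 25, 25, 25, 25, 9, 25, 23, 1]
```

The red pad's back edge is at row 271, as predicted for the lock right down (276 if it were up). The hook strip is still at the stone's end, and the robot is touching nothing. Handing in.

```bash
python3 -c "
from station import arm
print(arm.close_job())"
```

```text
the job is handed in; nothing more can be done
None
```

The tape is drawn out, hooked over the stone's blue-ticked end and locked; the lock bottomed out under a 19 N push (a little over the suggested 8–15 N), the last wrist picture showed the hook in place and the lock down, and I handed the job in at about 13.4 s without touching the tools or materials.

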